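Index a circuit-board turntable with its plunger

ROBOT

A 6-joint arm with a two-finger parallel gripper is mounted at the origin on the work surface. World frame = base frame: x ahead of the robot, y to its left, z up, the work surface at z = 0. Lengths are in m, angles in rad, forces in N, time in s.
With the tool pointing down it reaches from about 0.35 to 0.85 m from the base axis. Payload 8.1 kg.
Tool frame: the origin (TCP) lies midway between the tips of the shut fingers; the grasp point (between the pads) lies env.pinch_z behind it (env.pinch_z is the distance from the TCP to the grasp point, in m); z points along the fingers, y is the direction in which the jaws open and shut (so a half turn about z gives the same grasp; the last joint's range is limited). The gripper opens to 85 mm and grips with 20 to 120 N. Pads are 22 mm wide; open, the fingers measure 114 mm over their backs; the gripper's body (76 mm by 85 mm) begins 54 mm behind the grasp point. The pads swing forward as they close: fully open they stand 13 mm farther back than shut.
Start: joints at [-1.32, 0.13, 1.488, -0, 1.523, -0.085], TCP at [0.198, -0.566, 0.231] pointing down, gripper open.
Joint ranges: [-2.96, 2.96], [-0.89, 2.26], [0.02, 2.5], [-1.34, 4.48], [0, 2.73], [-2.66, 2.66]. Speed limits (rad/s): [2.39, 2.39, 2.79, 3.14, 3.14, 3.14].

INTERFACE

Orientations are given as a rotation vector (axis times angle).
In Python, from plant import telemetry, cams, hand_in, env gives the robot as it stands. The module is installed in compiled form; this text tells all that it offers.
- The arm moves only by the tool carry_out, never from a script. Its argument "commands" is a list of rows, each an object with "delta_pos": the shift along the world's x, y, z in cm, a list of three; "twist": the turn, a rotation vector about the world's x, y, z in degrees, a list of three; "fingers": the finger opening in cm, from 0 to 8.54. In form: [{"delta_pos": [tx, ty, tz], "twist": [wx, wy, wz], "fingers": fingers}, ...]. A call has 1 to 20 rows; each row is the pose to reach, as a shift and turn from the pose commanded when the call began; what a row does not reach only later rows make up. A row lasts 1/12 s, in which the tool goes at most 41.7 mm and 7.16 degrees, less where a joint would pass 70% of its speed; a pose out of reach is approached as far as the arm can. A call with a gripper value outside its range is refused whole. The fingers move at their own pace and stop on an object; "newtons" is the grip in N (left out, the last holds). Time passes only in rows, so rows that repeat a pose let the fingers close. It gives the time, the measured TCP pose, the force and the opening at its end, in the units of the state.
- telemetry.read_state(): the state, without advancing time (a new reading comes with each control period).
- cams.grab_frame(name): name is "scene" or "top" or "wrist"; returns the picture (384x512x3 uint8, red, green, blue); there is no depth.
- cams.get_calibration(name): a dict with "vertical_fov" (degrees; the focal length in pixels is half the picture's height over the tangent of half this angle, whatever the lens; pixels are square), "cx", "cy" (the principal point, pixels), "world_to_cam" (4x4, takes a point from world to camera coordinates). Camera axes: x right, y down, z forward; pixel columns grow to the right and rows downward; lengths in m; the calibration is good to about 2 mm. The wrist camera is an equidistant fisheye: a pixel r from the principal point sees the ray r / f radians off the axis. A picture is of the moment at which its call begins: read the wrist's pose just before it. get_calibration takes no time and is no camera call; for the wrist camera it gives the pose at the moment of the call.
- hand_in(): hands the job in, once; it reports no verdict.
The state is a dict: "t": time; "joint_positions": joint angles; "joint_velocities": joint speeds; "tau": joint torques, N m; "eef_pos": TCP position; "orientation": TCP orientation; "force": force on the tool from outside, world axes, zero at the start; "moment": the same for the moment, N m; "grip_width": finger opening in m.
Only numpy, scipy, OpenCV 4.12 (cv2) and the standard library are available. Lean on these libraries where they do the work, as an engineer would, in place of code of your own. Each camera call takes 0.05 s, during which the arm holds its last target. There are 200 camera calls.

TASK

Index the circuit-board turntable a quarter turn, so that its handle ends up on the side where the soldering station stands. First take the one thing standing in the handle's way on that side (the solder reel or the flux jar) and stand it upright in the shallow steel tray, leaving the other one where it is; then pull up the plunger's wing grip and twist it so that it stays out by itself, swing the turntable round by its handle, and twist the grip back so that the plunger drops fully home in the notch. Leave everything else on the bench alone.

Things in the scene. Friction and masses are not known exactly. Their poses are not given: they have to be found in the camera images.
- fixture: Fixed part of the board holder: grey round base, 166 diameter, 25 high. Origin on the turntable's upright axis at bench height. Its -x points to where the handle stands at the start, its +x to the plunger, whose upright axis is at x = +86, y = 0. The plunger's bracket, 40 wide, reaches x = +121, top at height 54; on it the round steel sleeve, 32 diameter, top at height 78.
- turntable (a joint): Turn of the turntable, rad: 0 at the start (locked), positive anticlockwise from above: +1.571 brings the handle to the fixture's -y side, -1.571 to its +y side. End stops at +-1.9. Steel disc, 190 diameter, height 26 to 40, with four open notches 14 wide in its rim, a quarter turn apart; at 0 and +-1.571 one is under the plunger. Stays where left (friction 0.1 Nm).
- board_center (a point): On the turntable's axis at height 58, the middle of the green circuit board (92 x 68) clamped on the turntable between two rails. Axes turn with the turntable. The finned heat sink at its handle end reaches height 80, the rest 74, all within 65 of the axis.
- handle_grip (a point): Point in the turntable's upright black round handle (24 diameter, height 52 to 100): on its axis at height 80, 118 from the turntable's axis. Axes: those of the turntable (-x points outward). It stands on a steel arm, 24 wide, height 29 to 39, reaching 130 from the turntable's axis. The fingers may turn round the handle.
- plunger (a joint): Lift of the sprung plunger, m: 0 home (its round-ended pin, 12 diameter, is 13 mm deep in the notch), at most 0.020. Spring: about 6 N down at home, 10 N at 0.015. Lifted 0.0155 or more it can be twisted; twisted over 0.6 it rests at 0.015 when let go, pin clear of the disc (clear above 0.013). Untwisted and let go, it drops home by itself if the notch is within 4 mm (0.045 rad).
- plunger_grip (a joint): Twist of the wing grip, rad: 0 to 1.40 with stops at both ends, positive anticlockwise from above; 0 when locked. It stays at the twist where it is left. Below about 0.1 its cross tab fits the sleeve's slot and can drop.
- wing_grip (a point): Point in the plunger's black wing grip, on the plunger's axis, at height 98 when home, rising with the plunger. The grip is a flat upright wing 64 long, 12 thick, 30 tall (height 80 to 110 when home). Axes: x along the wing's length (the fixture's x when locked), y through its thickness; they turn with the grip.
- solder_station: Black soldering station, fixed, about 310 long, 140 wide, 170 tall with the iron in its spring holder; it stands either to the left (+y) or to the right (-y) of the board holder and faces the robot. Origin at the centre of its underside. On the other side stand the grey parts bins.
- solder_reel: Reel of solder wire standing on end, full, 56 diameter, 62 tall, with grey flanges, about 0.4 kg, loose. Origin at the centre of its underside. It stands close to the turntable's rim about 45 to 57 degrees round from the handle, on one side; the flux jar stands likewise on the other side (which is where changes). Either would be hit by the handle's arm.
- flux_jar: Flux jar with amber glass and black lid, 56 diameter, 62 tall, about 0.22 kg, loose. Origin at the centre of its underside.
- tray: Shallow open steel tray, fixed, 115 (its x) x 155 (its y), rim 12 high and 3 thick, floor 3 thick. Origin at the centre of its underside.
- multimeter: Grey hand multimeter lying flat, 150 x 75 x 34 high; bystander, leave it. Its place and the tray's place change over between starts. Origin at its underside.
- screwdriver: Screwdriver 180 long lying on the bench; bystander, leave it. Origin at its underside.
- spare_board: Loose green circuit board 92 x 68, 13 high, lying flat; bystander, leave it. Origin at its underside.
- brush: Brush 160 long lying on the bench in front of the robot; bystander, leave it. Origin at its underside.
- spirit_bottle: White bottle, 56 diameter, 130 tall, behind the holder; bystander, leave it. Origin at its underside.

How it is judged:
By the outcome, as a careful person would: the job done as asked, in the order asked, and still so for the second after the job is handed in, with the robot touching nothing.
It also fails if it takes over 72 s, if anything falls off the work surface, if the arm or the gripper's body presses on something with over 40 N, if the wrist force passes 120 N, or if a joint passes its speed limit or range.

## Working session

There is one attempt and no reset: what is moved stays moved. The work goes in short steps, Python scripts to look and compute and a tool call to move; the robot and the scene stay as the last step left them, time stands still between calls to the robot, and variables do not carry over. Pictures are saved under pics/ and viewed, about 8 in all and at most 12, crops included, and the job is handed in when it is done.

Besides the shell and the picture viewer there is one more tool, called after ">>>" as name(argument=value, ...) on one line, values as JSON. carry_out: Moves the arm, as the interface text tells. Its arguments: {"type":"object","properties":{"commands":{"type":"array"},"newtons":{"type":"number"}},"required":["commands"]}

```bash
mkdir -p pics
python3 - <<'E'
from plant import telemetry,cams,env
import cv2,numpy as np
print(env.pinch_z, telemetry.read_state())
for n in ("scene","top"):
    im=cams.grab_frame(n); cv2.imwrite(f"pics/{n}0.png",cv2.resize(im[:,:,::-1],(800,600),interpolation=cv2.INTER_CUBIC))
    np.save(f"{n}0.npy",im)
    c=cams.get_calibration(n);print(n,c)
E
```

```text
0.0187 {'t': 0.0, 'joint_positions': array([-1.32040193e+00,  1.31148078e-01,  1.48930691e+00,  1.48171526e-05,
        1.52296037e+00, -8.53958681e-02]), 'joint_velocities': array([-1.28513331e-03,  1.59822334e-03,  9.46467137e-05, -8.00077003e-04,
       -8.78269917e-05, -6.10808529e-04]), 'tau': array([-3.13838886e-03, -5.69405222e+01, -5.00558531e+01, -2.12894529e-04,
        1.44977204e-02, -4.45784337e-05]), 'eef_pos': array([ 0.19760207, -0.5659495 ,  0.23023705]), 'orientation': array([-3.09562576e+00, -5.24678658e-01,  2.12644961e-04]), 'force': array([-0.07602081, -0.15104933, -0.13081578]), 'moment': array([-0.02007212, -0.01100018, -0.03523203]), 'grip_width': 0.08541292704989827}
scene {'vertical_fov': 54.03777886554951, 'cx': 260.3110147519269, 'cy': 187.18421117756253, 'world_to_cam': array([[-0.50902202,  0.86052862,  0.01967415,  0.28732511],
       [ 0.61371262,  0.37886171, -0.69269086, -0.29138083],
       [-0.6035341 , -0.34052063, -0.72096622,  1.58651159],
       [ 0.        ,  0.        ,  0.        ,  1.        ]])}
top {'vertical_fov': 46.772848746335356, 'cx': 258.8366798155295, 'cy': 185.17632309183566, 'world_to_cam': array([[ 0.02735862, -0.99960818,  0.00591607, -0.01545473],
       [-0.98696266, -0.02795061, -0.15850388,  0.6065685 ],
       [ 0.15860713, -0.00150249, -0.98734063,  1.15835341],
       [ 0.        ,  0.        ,  0.        ,  1.        ]])}
```

View pics/top0.png

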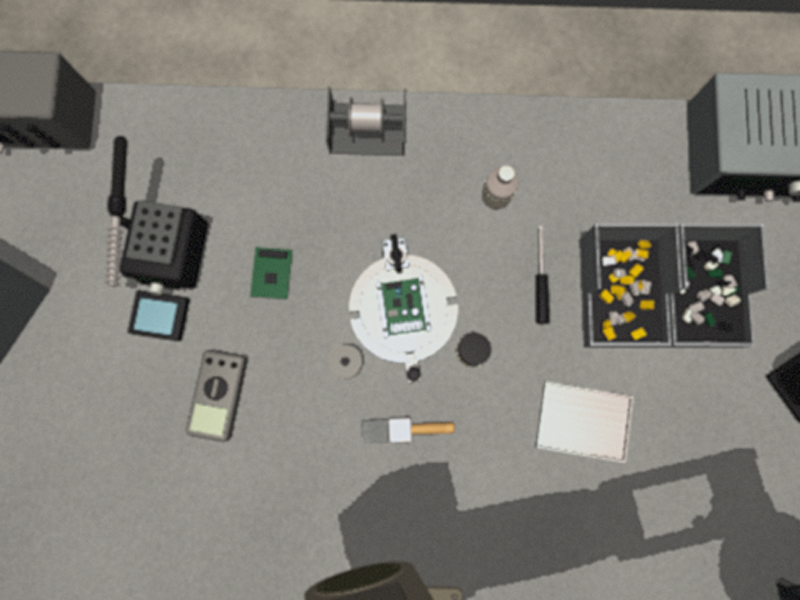

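View pics/scene0.png

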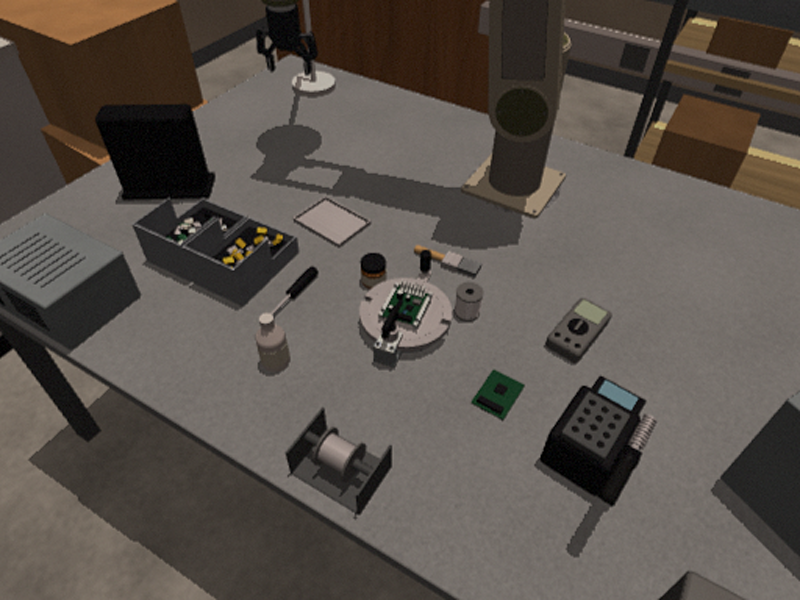

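The top view shows the soldering station on the left (+y), so the reel at (346,361) is in the way. The jar is at (475,349), the handle at (413,373), the wing at (396,252), the disc centre near (403,307), and the tray at (586,421). The scene view agrees with this.

```bash
cat > h.py <<'E'
import numpy as np,cv2
from plant import cams
def K(c):
    f=192/np.tan(np.radians(c["vertical_fov"]/2));return f,c["cx"],c["cy"]
def ray(c,u,v):
    f,cx,cy=K(c);T=c["world_to_cam"];d=T[:3,:3].T@np.array([(u-cx)/f,(v-cy)/f,1]);return -T[:3,:3].T@T[:3,3],d
def plane(c,u,v,z):
    o,d=ray(c,u,v);return o+d*(z-o[2])/d[2]
def s(p): return [(x+.5)/1.5625-.5 for x in p]
E
python3 - <<'E'
from h import *
ct,cs=cams.get_calibration("top"),cams.get_calibration("scene")
np.set_printoptions(precision=4,suppress=True)
for n,p,q,z in [("reel",(346,361),(469,289),.062),("jar",(475,349),(373,261),.062),("handle",(413,373),(426,253),.1),("wing",(396.5,252),None,.11),("disc",(403,307),(406,313),.04)]:
    print(n,plane(ct,*s(p),z)[:2],plane(cs,*s(q),z)[:2] if q else "")
for p in [(546,382),(634,393),(627,461),(538,450)]: print("tray",plane(ct,*s(p),.012)[:2])
im=np.load("top0.npy"); h=cv2.resize(im[150:250,190:340][:,:,::-1],(750,500),interpolation=cv2.INTER_CUBIC);cv2.imwrite("pics/crop0.png",h)
# disc ellipse
g=im.astype(int);m=((g.min(2)>150)).astype(np.uint8);m[:, 330:]=0
n,l,st,ce=cv2.connectedComponentsWithStats(m);i=1+st[1:,4].argmax();print(st[i],ce[i])
cn=max(cv2.findContours((l==i).astype(np.uint8),0,1)[0],key=len);hl=cv2.convexHull(cn)
e=cv2.fitEllipse(hl);print(e,plane(ct,*e[0],.04))
E
```

```text
reel [0.4796 0.0974] [0.4736 0.0947]
jar [ 0.5059 -0.1206] [ 0.5072 -0.1211]
handle [ 0.461  -0.0158] [ 0.4613 -0.0168]
wing [0.6599 0.0169] 
disc [0.5773 0.0036] [0.5828 0.0075]
tray [ 0.4553 -0.2513]
tray [ 0.4404 -0.4057]
tray [ 0.3237 -0.3907]
tray [ 0.3382 -0.2369]
[ 222  152   72   85 3235] [257.6628 197.5765]
((257.12713623046875, 194.18075561523438), (69.29827880859375, 82.46879577636719), 168.4310760498047) [0.5831 0.0054 0.04  ]
```

View pics/crop0.png

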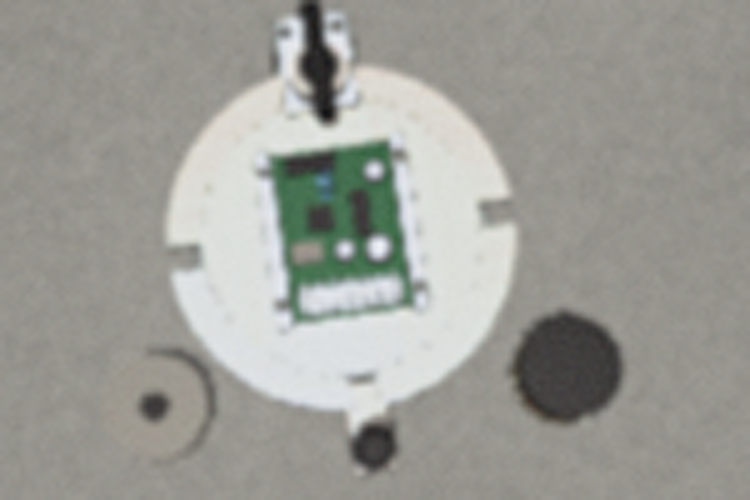

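Estimates: turntable centre (0.577, 0.004), fixture yaw about 9.5°, reel (0.480, 0.098). The geometry matches the given distances: handle to wing 204, reel 54° round from the handle. I'll move above the reel with the jaws tangential.

>>> carry_out(commands=[{"delta_pos":[14,33,0],"twist":[0,0,60],"fingers":8.54},{"delta_pos":[14,33,0],"twist":[0,0,60],"fingers":8.54},{"delta_pos":[14,33,0],"twist":[0,0,60],"fingers":8.54},{"delta_pos":[14,33,0],"twist":[0,0,60],"fingers":8.54},{"delta_pos":[14,33,0],"twist":[0,0,60],"fingers":8.54},{"delta_pos":[14,33,0],"twist":[0,0,60],"fingers":8.54},{"delta_pos":[14,33,0],"twist":[0,0,60],"fingers":8.54},{"delta_pos":[14,33,0],"twist":[0,0,60],"fingers":8.54},{"delta_pos":[28.2,66.4,-4],"twist":[0,0,116.6],"fingers":8.54},{"delta_pos":[28.2,66.4,-4],"twist":[0,0,116.6],"fingers":8.54},{"delta_pos":[28.2,66.4,-4],"twist":[0,0,116.6],"fingers":8.54},{"delta_pos":[28.2,66.4,-4],"twist":[0,0,116.6],"fingers":8.54},{"delta_pos":[28.2,66.4,-4],"twist":[0,0,116.6],"fingers":8.54},{"delta_pos":[28.2,66.4,-4],"twist":[0,0,116.6],"fingers":8.54},{"delta_pos":[28.2,66.4,-4],"twist":[0,0,116.6],"fingers":8.54},{"delta_pos":[28.2,66.4,-4],"twist":[0,0,116.6],"fingers":8.54},{"delta_pos":[28.2,66.4,-4],"twist":[0,0,116.6],"fingers":8.54},{"delta_pos":[28.2,66.4,-4],"twist":[0,0,116.6],"fingers":8.54},{"delta_pos":[28.2,66.4,-4],"twist":[0,0,116.6],"fingers":8.54},{"delta_pos":[28.2,66.4,-4],"twist":[0,0,116.6],"fingers":8.54}], newtons=40)

```text
t: 1.77
eef_pos: [0.4792, 0.0982, 0.1905]
orientation: [-1.177, -2.911, 0.002]
force: [-0.2, -1.6, 0.1]
grip_width: 0.0855
```

```bash
cat >> h.py <<'E'
def wray(c,u,v):
    f,cx,cy=K(c);T=c["world_to_cam"];a=np.array([u-cx,v-cy]);r=np.hypot(*a);t=r/f
    d=np.r_[a/max(r,1e-9)*np.sin(t),np.cos(t)];return -T[:3,:3].T@T[:3,3],T[:3,:3].T@d
def wplane(c,u,v,z):
    o,d=wray(c,u,v);return o+d*(z-o[2])/d[2]
def wproj(c,P):
    f,cx,cy=K(c);T=c["world_to_cam"];q=T[:3,:3]@np.asarray(P)+T[:3,3];t=np.arctan2(np.hypot(q[0],q[1]),q[2]);h=np.hypot(q[0],q[1]);return np.array([cx,cy])+f*t*q[:2]/h
E
python3 - <<'E'
from h import *
c=cams.get_calibration("wrist");im=cams.grab_frame("wrist").copy();np.save("w1.npy",im);np.save("w1T.npy",c["world_to_cam"])
print(c["vertical_fov"],-c["world_to_cam"][:3,:3].T@c["world_to_cam"][:3,3])
big=cv2.resize(im[:,:,::-1],(800,600),interpolation=cv2.INTER_CUBIC)
for P in [(.4796,.098,.062),(.461,-.016,.1),(.662,.0177,.11),(.577,.0035,.058)]:
    p=wproj(c,P);print(p);cv2.circle(big,tuple(int(x*1.5625) for x in p),4,(0,0,255),1)
cv2.imwrite("pics/w1.png",big)
E
```

```text
65.70646984690485 [0.426577   0.14901807 0.33282081]
[258.98248938 183.21742623]
[157.91972761 261.91252741]
[321.2372861  358.68809901]
[258.67303616 297.85153137]
```

View pics/w1.png

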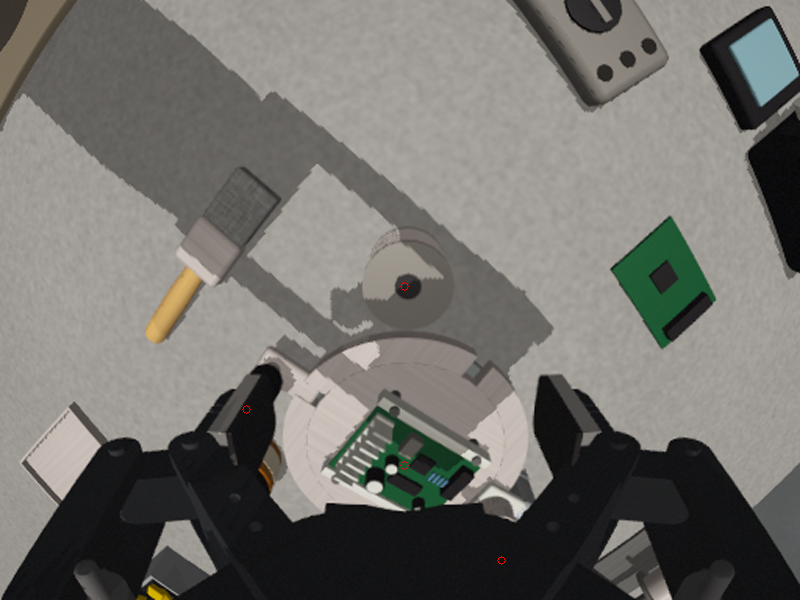

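The wrist view shows the reel's hole at (408,286), 2 mm from the predicted (405,286). The jaws straddle it, with nothing in their path. I'll descend and grip.

>>> carry_out(commands=[{"delta_pos":[0.1,0.1,-4],"twist":[0,0,0],"fingers":8.54},{"delta_pos":[0.1,0.1,-8],"twist":[0,0,0],"fingers":8.54},{"delta_pos":[0.1,0.1,-11],"twist":[0,0,0],"fingers":8.54},{"delta_pos":[0.1,0.1,-13],"twist":[0,0,0],"fingers":8.54},{"delta_pos":[0.1,0.1,-15],"twist":[0,0,0],"fingers":8.54},{"delta_pos":[0.1,0.1,-16.4],"twist":[0,0,0],"fingers":8.54},{"delta_pos":[0.1,0.1,-16.4],"twist":[0,0,0],"fingers":8.54},{"delta_pos":[0.1,0.1,-16.4],"twist":[0,0,0],"fingers":4.5},{"delta_pos":[0.1,0.1,-16.4],"twist":[0,0,0],"fingers":4.5},{"delta_pos":[0.1,0.1,-16.4],"twist":[0,0,0],"fingers":4.5},{"delta_pos":[0.1,0.1,-16.4],"twist":[0,0,0],"fingers":4.5},{"delta_pos":[0.1,0.1,-16.4],"twist":[0,0,0],"fingers":4.5},{"delta_pos":[0.1,0.1,-16.4],"twist":[0,0,0],"fingers":4.5},{"delta_pos":[0.1,0.1,-16.4],"twist":[0,0,0],"fingers":4.5}], newtons=40)

```text
t: 2.98
eef_pos: [0.4824, 0.0984, 0.0293]
orientation: [1.18, 2.908, 0.002]
force: [0.2, -1.8, 7.0]
grip_width: 0.055
```

>>> carry_out(commands=[{"delta_pos":[0,0,2],"twist":[0,0,0],"fingers":4.5},{"delta_pos":[0,0,5],"twist":[0,0,0],"fingers":4.5},{"delta_pos":[0,0,8.5],"twist":[0,0,0],"fingers":4.5},{"delta_pos":[0,0,12],"twist":[0,0,0],"fingers":4.5},{"delta_pos":[0,0,15],"twist":[0,0,0],"fingers":4.5},{"delta_pos":[-0.2,-1,16],"twist":[0,0,0],"fingers":4.5},{"delta_pos":[-0.7,-3.5,16],"twist":[0,0,0],"fingers":4.5},{"delta_pos":[-1.5,-7,16],"twist":[0,0,0],"fingers":4.5},{"delta_pos":[-2.3,-10.5,16],"twist":[0,0,0],"fingers":4.5},{"delta_pos":[-3.1,-14,16],"twist":[0,0,0],"fingers":4.5},{"delta_pos":[-3.8,-17.5,16],"twist":[0,0,0],"fingers":4.5},{"delta_pos":[-4.6,-21,16],"twist":[0,0,0],"fingers":4.5},{"delta_pos":[-5.4,-24.5,16],"twist":[0,0,0],"fingers":4.5},{"delta_pos":[-6.1,-28,16],"twist":[0,0,0],"fingers":4.5},{"delta_pos":[-6.9,-31.5,15],"twist":[0,0,0],"fingers":4.5},{"delta_pos":[-7.6,-35,14],"twist":[0,0,0],"fingers":4.5},{"delta_pos":[-8.3,-38,13],"twist":[0,0,0],"fingers":4.5},{"delta_pos":[-8.8,-40.5,12],"twist":[0,0,0],"fingers":4.5},{"delta_pos":[-9.1,-42,11],"twist":[0,0,0],"fingers":4.5},{"delta_pos":[-9.1,-42,11],"twist":[0,0,0],"fingers":4.5}])

```text
t: 4.65
eef_pos: [0.3866, -0.3231, 0.1336]
orientation: [-1.183, -2.905, -0.001]
force: [-0.5, 0.1, -5.6]
grip_width: 0.055
```

>>> carry_out(commands=[{"delta_pos":[0,0,-3],"twist":[0,0,0],"fingers":4.5},{"delta_pos":[0,0,-6],"twist":[0,0,0],"fingers":4.5},{"delta_pos":[0,0,-8],"twist":[0,0,0],"fingers":4.5},{"delta_pos":[0,0,-9.2],"twist":[0,0,0],"fingers":4.5},{"delta_pos":[0,0,-9.8],"twist":[0,0,0],"fingers":4.5},{"delta_pos":[0,0,-10.1],"twist":[0,0,0],"fingers":4.5},{"delta_pos":[0,0,-10.2],"twist":[0,0,0],"fingers":4.5},{"delta_pos":[0,0,-10.2],"twist":[0,0,0],"fingers":4.5}])

```text
t: 5.32
eef_pos: [0.3905, -0.3221, 0.0365]
orientation: [1.18, 2.91, -0.001]
force: [0.6, -0.5, -4.7]
grip_width: 0.0553
```

>>> carry_out(commands=[{"delta_pos":[0,0,0],"twist":[0,0,0],"fingers":4.5},{"delta_pos":[0,0,-0.1],"twist":[0,0,0],"fingers":4.5},{"delta_pos":[0,0,-0.2],"twist":[0,0,0],"fingers":4.5},{"delta_pos":[0,0,-0.2],"twist":[0,0,0],"fingers":4.5}])

```text
t: 5.65
eef_pos: [0.3899, -0.3216, 0.0336]
orientation: [1.181, 2.911, -0.0]
force: [0.1, 0.5, -4.2]
grip_width: 0.0553
```

>>> carry_out(commands=[{"delta_pos":[0,0,-0.1],"twist":[0,0,0],"fingers":4.5},{"delta_pos":[0,0,-0.2],"twist":[0,0,0],"fingers":4.5},{"delta_pos":[0,0,-0.25],"twist":[0,0,0],"fingers":4.5},{"delta_pos":[0,0,-0.25],"twist":[0,0,0],"fingers":4.5}])

```text
t: 5.98
eef_pos: [0.39, -0.3217, 0.0323]
orientation: [1.181, 2.911, -0.0]
force: [-6.2, 5.3, 12.1]
grip_width: 0.0546
```

>>> carry_out(commands=[{"delta_pos":[0,0,0.15],"twist":[0,0,0],"fingers":5.6},{"delta_pos":[0,0,0.15],"twist":[0,0,0],"fingers":6.5},{"delta_pos":[0,0,0.15],"twist":[0,0,0],"fingers":8.5},{"delta_pos":[0,0,0.15],"twist":[0,0,0],"fingers":8.5},{"delta_pos":[0,0,0.15],"twist":[0,0,0],"fingers":8.5},{"delta_pos":[0,0,2],"twist":[0,0,0],"fingers":8.5},{"delta_pos":[0,0,5],"twist":[0,0,0],"fingers":8.5},{"delta_pos":[0,0,9],"twist":[0,0,0],"fingers":8.5},{"delta_pos":[0,0,13],"twist":[0,0,0],"fingers":8.5},{"delta_pos":[0,0,17],"twist":[0,0,0],"fingers":8.5}])

```text
t: 6.82
eef_pos: [0.3893, -0.3211, 0.2023]
orientation: [-1.181, -2.911, -0.0]
force: [0.4, -0.4, -0.2]
grip_width: 0.085
```

Run:
```python
from h import *
c=cams.get_calibration("wrist");im=cams.grab_frame("wrist")
cv2.imwrite("pics/w2.png",cv2.resize(im[:,:,::-1],None,fx=1.2,fy=1.2))
```

```text
(no output)
```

View pics/w2.png

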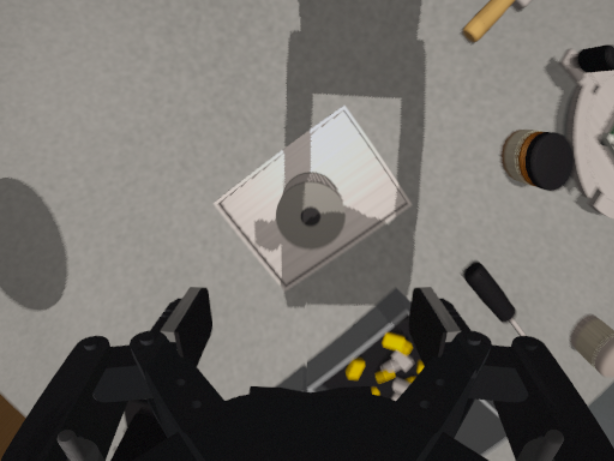

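The reel stands upright near the middle of the tray, with its hole at (310,216). Next is the wing grip.

>>> carry_out(commands=[{"delta_pos":[13,17,0],"twist":[0,0,-63],"fingers":4},{"delta_pos":[13,17,0],"twist":[0,0,-63],"fingers":4},{"delta_pos":[13,17,0],"twist":[0,0,-63],"fingers":4},{"delta_pos":[13,17,0],"twist":[0,0,-63],"fingers":4},{"delta_pos":[13,17,0],"twist":[0,0,-63],"fingers":4},{"delta_pos":[13,17,0],"twist":[0,0,-63],"fingers":4},{"delta_pos":[13,17,0],"twist":[0,0,-63],"fingers":4},{"delta_pos":[27.2,33.9,0],"twist":[0,0,-126.3],"fingers":4},{"delta_pos":[27.2,33.9,0],"twist":[0,0,-126.3],"fingers":4},{"delta_pos":[27.2,33.9,0],"twist":[0,0,-126.3],"fingers":4},{"delta_pos":[27.2,33.9,0],"twist":[0,0,-126.3],"fingers":4},{"delta_pos":[27.2,33.9,0],"twist":[0,0,-126.3],"fingers":4},{"delta_pos":[27.2,33.9,0],"twist":[0,0,-126.3],"fingers":4},{"delta_pos":[27.2,33.9,0],"twist":[0,0,-126.3],"fingers":4},{"delta_pos":[27.2,33.9,0],"twist":[0,0,-126.3],"fingers":4},{"delta_pos":[27.2,33.9,0],"twist":[0,0,-126.3],"fingers":4},{"delta_pos":[27.2,33.9,0],"twist":[0,0,-126.3],"fingers":4},{"delta_pos":[27.2,33.9,0],"twist":[0,0,-126.3],"fingers":4},{"delta_pos":[27.2,33.9,0],"twist":[0,0,-126.3],"fingers":4},{"delta_pos":[27.2,33.9,0],"twist":[0,0,-126.3],"fingers":4}])

```text
t: 8.53
eef_pos: [0.6617, 0.0175, 0.2002]
orientation: [-3.131, -0.258, 0.001]
force: [0.5, 0.6, -0.1]
grip_width: 0.0399
```

Run:
```python
from h import *
from plant import telemetry
st=telemetry.read_state();print(st["joint_positions"].round(3),st["eef_pos"].round(4),st["orientation"].round(3))
c=cams.get_calibration("wrist");im=cams.grab_frame("wrist");np.save("w3.npy",im);np.save("w3T.npy",c["world_to_cam"])
big=cv2.resize(im[:,:,::-1],(800,600),interpolation=cv2.INTER_CUBIC)
for P in [(.662,.0177,.11),(.6936,.0230,.11),(.6304,.0124,.11),(.461,-.016,.1),(.577,.0035,.058)]:
    p=wproj(c,P);print((p*1.5625).round());cv2.circle(big,tuple(int(x*1.5625) for x in p),4,(0,0,255),1)
cv2.imwrite("pics/w3.png",big)
```

```text
[-0.051  0.312  1.337 -0.     1.493  1.355] [0.6617 0.0175 0.2002] [-3.131e+00 -2.580e-01  1.000e-03]
[403. 303.]
[403. 243.]
[403. 359.]
[404. 558.]
[403. 399.]
```

View pics/w3.png

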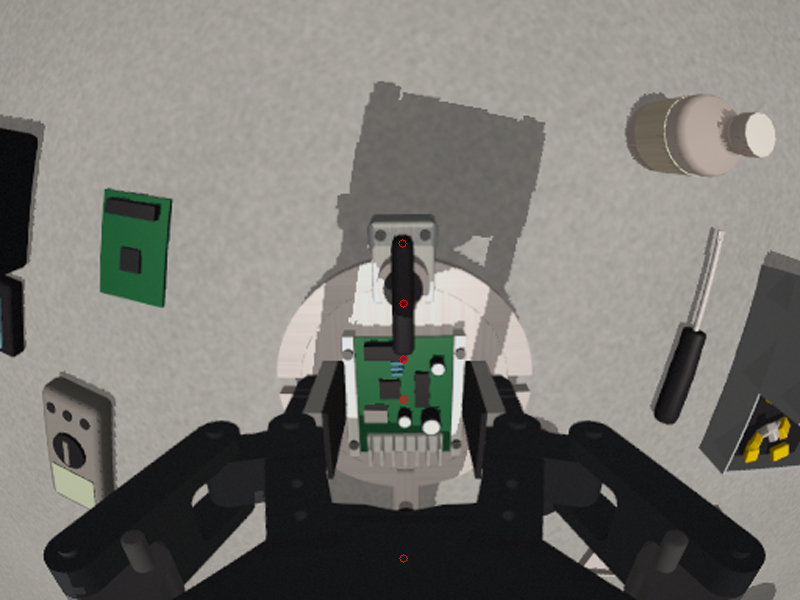

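The wing runs from (403,236) to (402,353). It is aligned with the jaws but about 3–4 mm farther out than predicted, and the board agrees. I'll shift +3 mm, descend and grip.

>>> carry_out(commands=[{"delta_pos":[0.3,0.05,-3],"twist":[0,0,0],"fingers":4},{"delta_pos":[0.3,0.05,-6],"twist":[0,0,0],"fingers":4},{"delta_pos":[0.3,0.05,-9],"twist":[0,0,0],"fingers":4},{"delta_pos":[0.3,0.05,-10.5],"twist":[0,0,0],"fingers":4},{"delta_pos":[0.3,0.05,-11.3],"twist":[0,0,0],"fingers":4},{"delta_pos":[0.3,0.05,-11.3],"twist":[0,0,0],"fingers":4},{"delta_pos":[0.3,0.05,-11.3],"twist":[0,0,0],"fingers":4},{"delta_pos":[0.3,0.05,-11.3],"twist":[0,0,0],"fingers":0.8},{"delta_pos":[0.3,0.05,-11.3],"twist":[0,0,0],"fingers":0.8},{"delta_pos":[0.3,0.05,-11.3],"twist":[0,0,0],"fingers":0.8},{"delta_pos":[0.3,0.05,-11.3],"twist":[0,0,0],"fingers":0.8},{"delta_pos":[0.3,0.05,-11.3],"twist":[0,0,0],"fingers":0.8},{"delta_pos":[0.3,0.05,-11.3],"twist":[0,0,0],"fingers":0.8},{"delta_pos":[0.3,0.05,-11.3],"twist":[0,0,0],"fingers":0.8}], newtons=50)

```text
t: 9.75
eef_pos: [0.6662, 0.0187, 0.0905]
orientation: [-3.13, -0.262, -0.006]
force: [-1.3, 2.9, 5.8]
grip_width: 0.011
```

>>> carry_out(commands=[{"delta_pos":[0,0,0.5],"twist":[0,0,0],"fingers":0.6},{"delta_pos":[0,0,1.0],"twist":[0,0,0],"fingers":0.6},{"delta_pos":[0,0,1.5],"twist":[0,0,0],"fingers":0.6},{"delta_pos":[0,0,2.0],"twist":[0,0,0],"fingers":0.6},{"delta_pos":[0,0,2.4],"twist":[0,0,0],"fingers":0.6},{"delta_pos":[0,0,2.7],"twist":[0,0,0],"fingers":0.6},{"delta_pos":[0,0,2.7],"twist":[0,0,0],"fingers":0.6},{"delta_pos":[0,0,2.7],"twist":[0,0,0],"fingers":0.6},{"delta_pos":[0,0,2.7],"twist":[0,0,0],"fingers":0.6}], newtons=70)

```text
t: 10.5
eef_pos: [0.6649, 0.0187, 0.111]
orientation: [-3.13, -0.262, -0.0]
force: [17.1, 3.3, -29.6]
grip_width: 0.0102
```

>>> carry_out(commands=[{"delta_pos":[0,0,-0.1],"twist":[0,0,0],"fingers":0.6},{"delta_pos":[0,0,-0.2],"twist":[0,0,0],"fingers":0.6},{"delta_pos":[0,0,-0.2],"twist":[0,0,5],"fingers":0.6},{"delta_pos":[0,0,-0.2],"twist":[0,0,10],"fingers":0.6},{"delta_pos":[0,0,-0.2],"twist":[0,0,15],"fingers":0.6},{"delta_pos":[0,0,-0.2],"twist":[0,0,20],"fingers":0.6},{"delta_pos":[0,0,-0.2],"twist":[0,0,20],"fingers":0.6}])

```text
t: 11.08
eef_pos: [0.6651, 0.0195, 0.1108]
orientation: [-3.033, -0.81, -0.002]
force: [11.4, 5.7, -17.8]
grip_width: 0.0103
```

>>> carry_out(commands=[{"delta_pos":[0,0,0],"twist":[0,0,5],"fingers":0.6},{"delta_pos":[0,0,0],"twist":[0,0,10],"fingers":0.6},{"delta_pos":[0,0,0],"twist":[0,0,15],"fingers":0.6},{"delta_pos":[0,0,0],"twist":[0,0,20],"fingers":0.6},{"delta_pos":[0,0,0],"twist":[0,0,25],"fingers":0.6},{"delta_pos":[0,0,0],"twist":[0,0,30],"fingers":0.6},{"delta_pos":[0,0,0],"twist":[0,0,35],"fingers":0.6},{"delta_pos":[0,0,0],"twist":[0,0,40],"fingers":0.6},{"delta_pos":[0,0,0],"twist":[0,0,40],"fingers":0.6},{"delta_pos":[0,0,-0.2],"twist":[0,0,40],"fingers":0.6},{"delta_pos":[0,0,-0.4],"twist":[0,0,40],"fingers":0.6},{"delta_pos":[0,0,-0.6],"twist":[0,0,40],"fingers":0.6},{"delta_pos":[0,0,-0.6],"twist":[0,0,40],"fingers":0.6}])

```text
t: 12.17
eef_pos: [0.6641, 0.0207, 0.1057]
orientation: [-2.576, -1.791, -0.001]
force: [1.5, 10.0, -8.0]
grip_width: 0.0101
```

>>> carry_out(commands=[{"delta_pos":[0,0,0],"twist":[0,0,0],"fingers":1.5},{"delta_pos":[0,0,0],"twist":[0,0,0],"fingers":3},{"delta_pos":[0,0,0],"twist":[0,0,0],"fingers":4},{"delta_pos":[0,0,0],"twist":[0,0,0],"fingers":4},{"delta_pos":[0,0,2],"twist":[0,0,0],"fingers":4},{"delta_pos":[0,0,5],"twist":[0,0,0],"fingers":4},{"delta_pos":[0,0,9],"twist":[0,0,0],"fingers":4},{"delta_pos":[0,0,10],"twist":[0,0,0],"fingers":4},{"delta_pos":[-6,-1,10],"twist":[0,0,40],"fingers":4},{"delta_pos":[-10,-1.7,10],"twist":[0,0,60],"fingers":4},{"delta_pos":[-10,-1.7,10],"twist":[0,0,60],"fingers":5},{"delta_pos":[-10,-1.7,10],"twist":[0,0,60],"fingers":5},{"delta_pos":[-10,-1.7,10],"twist":[0,0,60],"fingers":5},{"delta_pos":[-10,-1.7,10],"twist":[0,0,60],"fingers":5},{"delta_pos":[-10,-1.7,10],"twist":[0,0,60],"fingers":5},{"delta_pos":[-10,-1.7,10],"twist":[0,0,60],"fingers":5},{"delta_pos":[-10,-1.7,10],"twist":[0,0,60],"fingers":5}])

```text
t: 13.58
eef_pos: [0.565, 0.0006, 0.2076]
orientation: [1.329, 2.845, 0.0]
force: [0.5, -0.0, 0.1]
grip_width: 0.0502
```

>>> carry_out(commands=[{"delta_pos":[-4,-0.7,0],"twist":[0,0,60],"fingers":5},{"delta_pos":[-8,-1.4,0],"twist":[0,0,60],"fingers":5},{"delta_pos":[-10.1,-1.7,0],"twist":[0,0,60],"fingers":5},{"delta_pos":[-10.1,-1.7,0],"twist":[0,0,60],"fingers":5},{"delta_pos":[-10.1,-1.7,0],"twist":[0,0,60],"fingers":5},{"delta_pos":[-10.1,-1.7,0],"twist":[0,0,60],"fingers":5},{"delta_pos":[-10.1,-1.7,0],"twist":[0,0,60],"fingers":5},{"delta_pos":[-10.1,-1.7,0],"twist":[0,0,60],"fingers":5},{"delta_pos":[-10.1,-1.7,0],"twist":[0,0,60],"fingers":5},{"delta_pos":[-10.1,-1.7,0],"twist":[0,0,60],"fingers":5},{"delta_pos":[-10.1,-1.7,0],"twist":[0,0,60],"fingers":5}])

```text
t: 14.5
eef_pos: [0.464, -0.0162, 0.2073]
orientation: [-0.257, 3.13, -0.001]
force: [-0.0, -0.3, -0.2]
grip_width: 0.0503
```

Run:
```python
from h import *
from plant import telemetry
st=telemetry.read_state();print(st["t"],st["joint_positions"].round(3),st["eef_pos"].round(4),st["orientation"].round(3))
c=cams.get_calibration("wrist");im=cams.grab_frame("wrist");np.save("w4.npy",im);np.save("w4T.npy",c["world_to_cam"])
print((-c["world_to_cam"][:3,:3].T@c["world_to_cam"][:3,3]).round(3))
a=cv2.resize(im[:,:,::-1],(800,600),interpolation=cv2.INTER_CUBIC)
for P in [(.4636,-.0155,.1),(.665,.0185,.125),(.580,.004,.058)]:
    p=wproj(c,P);print((p*1.5625).round());cv2.circle(a,tuple(int(x*1.5625) for x in p),4,(0,0,255),1)
cs=cams.get_calibration("scene");s2=cams.grab_frame("scene");np.save("s4.npy",s2)
b=cv2.resize(s2[150:250,200:320][:,:,::-1],(360,300),interpolation=cv2.INTER_CUBIC);a[:300,440:]=b
cv2.imwrite("pics/w4.png",a)
```

```text
14.5 [-0.145 -0.235  1.884 -0.     1.491 -1.88 ] [ 0.464  -0.0162  0.2073] [-2.57e-01  3.13e+00 -1.00e-03]
[ 0.391 -0.028  0.35 ]
[406. 295.]
[406. 576.]
[405. 432.]
```

View pics/w4.png

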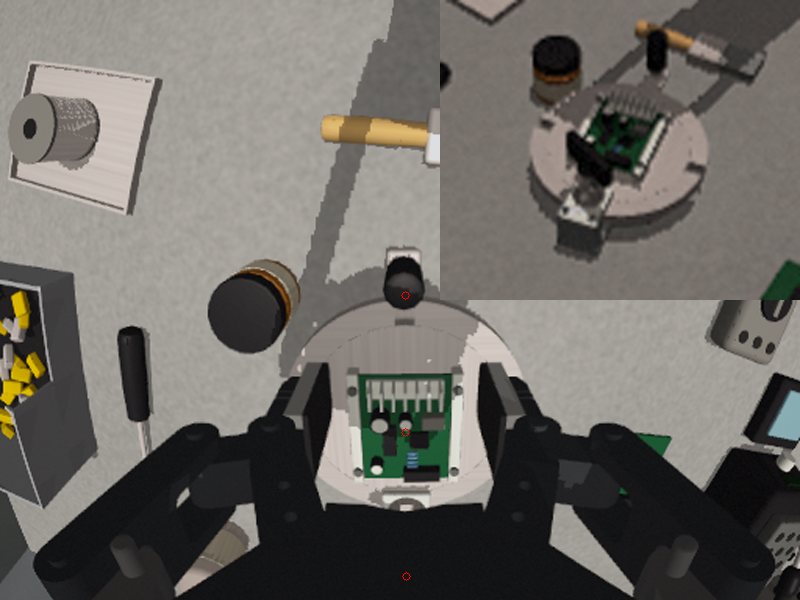

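The handle top is at about (405,288), 7 px (about 4 mm) outward of the prediction. The inset shows the wing twisted and standing out. The jar hasn't moved. I'll lower onto the handle 2–3 mm farther out.

>>> carry_out(commands=[{"delta_pos":[-0.25,0,-4],"twist":[0,0,0],"fingers":5},{"delta_pos":[-0.25,0,-8],"twist":[0,0,0],"fingers":5},{"delta_pos":[-0.25,0,-11],"twist":[0,0,0],"fingers":5},{"delta_pos":[-0.25,0,-13],"twist":[0,0,0],"fingers":5},{"delta_pos":[-0.25,0,-14.2],"twist":[0,0,0],"fingers":5},{"delta_pos":[-0.25,0,-14.2],"twist":[0,0,0],"fingers":5},{"delta_pos":[-0.25,0,-14.2],"twist":[0,0,0],"fingers":2},{"delta_pos":[-0.25,0,-14.2],"twist":[0,0,0],"fingers":2},{"delta_pos":[-0.25,0,-14.2],"twist":[0,0,0],"fingers":2},{"delta_pos":[-0.25,0,-14.2],"twist":[0,0,0],"fingers":2},{"delta_pos":[-0.25,0,-14.2],"twist":[0,0,0],"fingers":2},{"delta_pos":[-0.25,0,-14.2],"twist":[0,0,0],"fingers":2}], newtons=25)

```text
t: 15.6
eef_pos: [0.4623, -0.0162, 0.0663]
orientation: [-0.261, 3.128, -0.001]
force: [-2.9, -0.6, 6.2]
grip_width: 0.0233
```

>>> carry_out(commands=[{"delta_pos":[-0.07,0.62,0],"twist":[0,0,-3],"fingers":2},{"delta_pos":[-0.14,1.23,0],"twist":[0,0,-6],"fingers":2},{"delta_pos":[-0.16,2.47,0],"twist":[0,0,-12],"fingers":2},{"delta_pos":[-0.04,3.7,0],"twist":[0,0,-18],"fingers":2},{"delta_pos":[0.2,4.92,0],"twist":[0,0,-24],"fingers":2},{"delta_pos":[0.57,6.1,0],"twist":[0,0,-30],"fingers":2},{"delta_pos":[1.07,7.24,0],"twist":[0,0,-36],"fingers":2},{"delta_pos":[1.67,8.32,0],"twist":[0,0,-42],"fingers":2},{"delta_pos":[2.39,9.33,0],"twist":[0,0,-48],"fingers":2},{"delta_pos":[3.21,10.26,0],"twist":[0,0,-54],"fingers":2},{"delta_pos":[4.12,11.1,0],"twist":[0,0,-60],"fingers":2},{"delta_pos":[5.12,11.84,0],"twist":[0,0,-66],"fingers":2},{"delta_pos":[6.18,12.47,0],"twist":[0,0,-72],"fingers":2},{"delta_pos":[7.31,12.98,0],"twist":[0,0,-78],"fingers":2},{"delta_pos":[8.48,13.38,0],"twist":[0,0,-84],"fingers":2},{"delta_pos":[9.1,13.53,0],"twist":[0,0,-87],"fingers":2},{"delta_pos":[9.69,13.65,0],"twist":[0,0,-90],"fingers":2},{"delta_pos":[9.69,13.65,0],"twist":[0,0,-90],"fingers":2},{"delta_pos":[9.69,13.65,0],"twist":[0,0,-90],"fingers":2}])

```text
t: 17.18
eef_pos: [0.5595, 0.1198, 0.0663]
orientation: [2.028, 2.397, 0.001]
force: [-0.7, -5.1, 6.1]
grip_width: 0.0236
```

>>> carry_out(commands=[{"delta_pos":[0,0,0],"twist":[0,0,0],"fingers":3},{"delta_pos":[0,0,0],"twist":[0,0,0],"fingers":4},{"delta_pos":[0,0,0],"twist":[0,0,0],"fingers":5},{"delta_pos":[0,0,0],"twist":[0,0,0],"fingers":5},{"delta_pos":[0,0,3],"twist":[0,0,0],"fingers":5},{"delta_pos":[0,0,7],"twist":[0,0,0],"fingers":5},{"delta_pos":[0,0,11],"twist":[0,0,0],"fingers":5},{"delta_pos":[0,0,13.7],"twist":[0,0,0],"fingers":4},{"delta_pos":[3,-3,13.7],"twist":[0,0,-7],"fingers":4},{"delta_pos":[5.5,-5.5,13.7],"twist":[0,0,-14],"fingers":4},{"delta_pos":[8,-8,13.7],"twist":[0,0,-21],"fingers":4},{"delta_pos":[10.6,-10.1,13.7],"twist":[0,0,-28],"fingers":4},{"delta_pos":[10.6,-10.1,13.7],"twist":[0,0,-30],"fingers":4},{"delta_pos":[10.6,-10.1,13.7],"twist":[0,0,-30],"fingers":4},{"delta_pos":[10.6,-10.1,13.7],"twist":[0,0,-30],"fingers":4}])

```text
t: 18.43
eef_pos: [0.6638, 0.0196, 0.2011]
orientation: [-2.578, -1.793, 0.001]
force: [0.1, -0.0, 0.4]
grip_width: 0.0401
```

Run:
```python
from h import *
from plant import telemetry
st=telemetry.read_state();print(st["t"],st["joint_positions"].round(3),st["eef_pos"].round(4),st["orientation"].round(3))
c=cams.get_calibration("wrist");im=cams.grab_frame("wrist");np.save("w5.npy",im);np.save("w5T.npy",c["world_to_cam"])
a=cv2.resize(im[:,:,::-1],(800,600),interpolation=cv2.INTER_CUBIC)
C=np.array([.579,.0035]);
for P in [(*(C+.118*np.array([np.cos(np.radians(99.5)),np.sin(np.radians(99.5))])),.1),(.664,.0195,.125),(*C,.058)]:
    p=wproj(c,P);print((p*1.5625).round());cv2.circle(a,tuple(int(x*1.5625) for x in p),4,(0,0,255),1)
cv2.imwrite("pics/w5.png",a)
```

```text
18.4333 [-0.048  0.318  1.328  0.     1.497  0.308] [0.6638 0.0196 0.2011] [-2.578e+00 -1.793e+00  1.000e-03]
[171. 201.]
[405. 313.]
[295. 343.]
```

View pics/w5.png

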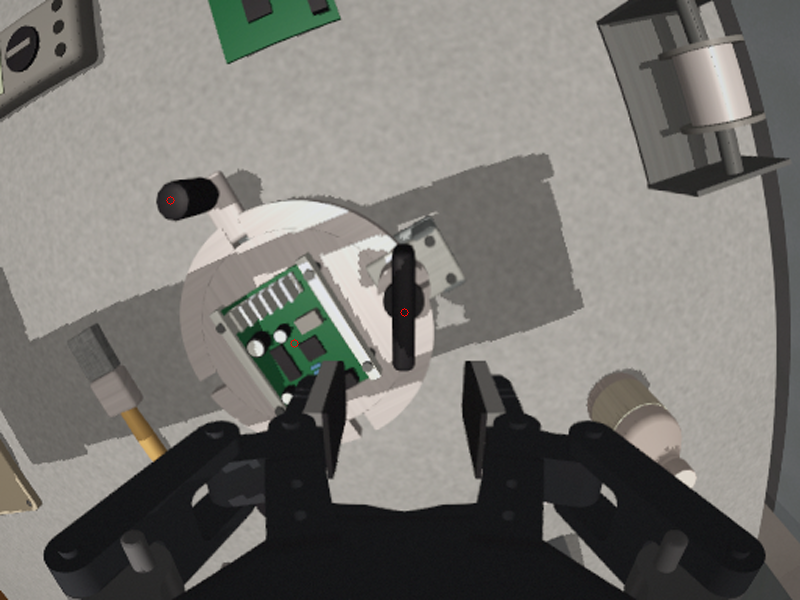

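The handle top is at (174,200), near the predicted (170,200), and the wing is aligned with the jaws. I'll measure the turn by comparing the rectified board before and after.

Run:
```python
from h import *
c=cams.get_calibration("wrist");C=np.array([.579,.0035]);N=280;S=.0005
def rect(im,T,rot,z=.058):
    cc=dict(c,world_to_cam=T);g=(np.arange(N)-N/2)*S;X,Y=np.meshgrid(g,g);a=np.radians(rot)
    f,cx,cy=K(c);P=np.stack([C[0]+X*np.cos(a)-Y*np.sin(a),C[1]+X*np.sin(a)+Y*np.cos(a),0*X+z],-1)@T[:3,:3].T+T[:3,3]
    h=np.hypot(P[...,0],P[...,1]);t=f*np.arctan2(h,P[...,2])/h
    return cv2.remap(im,(cx+t*P[...,0]).astype(np.float32),(cy+t*P[...,1]).astype(np.float32),cv2.INTER_CUBIC)
def go(n0,r0,n1,r1):
    A,B=[rect(np.load(n+".npy"),np.load(n+"T.npy"),r) for n,r in((n0,r0),(n1,r1))]
    m=np.zeros((N,N),np.uint8);cv2.rectangle(m,(N//2-88,N//2-66),(N//2+88,N//2+66),255,-1)
    s=cv2.SIFT_create(contrastThreshold=.02);ka,da=s.detectAndCompute(A,m);kb,db=s.detectAndCompute(B,m)
    M=[x for x,y in cv2.BFMatcher().knnMatch(da,db,k=2) if x.distance<.8*y.distance]
    p=np.float32([ka[x.queryIdx].pt for x in M]);q=np.float32([kb[x.trainIdx].pt for x in M])
    W,i=cv2.estimateAffinePartial2D(p,q,ransacReprojThreshold=4)
    print(n0,n1,len(M),i.sum(),"rot deg",np.degrees(np.arctan2(W[1,0],W[0,0])),"scale",np.hypot(W[0,0],W[1,0]),"centre shift mm",(W@[N/2,N/2,1]-N/2)*S*1e3)
    g=lambda x:cv2.equalizeHist(cv2.cvtColor(x,cv2.COLOR_RGB2GRAY)).astype(np.float32)
    try:
        r,E=cv2.findTransformECC(g(A),g(B),W.astype(np.float32) if abs(W[0,1])<.2 else np.eye(2,3,dtype=np.float32),cv2.MOTION_EUCLIDEAN,(3,200,1e-6),m,5);print(" ECC",r,np.degrees(np.arctan2(E[1,0],E[0,0])))
    except Exception as e:print(e)
go("w3",9.5,"w4",9.5);go("w3",9.5,"w5",-80.5);go("w4",9.5,"w5",-80.5)
```

```text
w3 w4 7 2 rot deg 34.775444591696 scale 1.1501982045400083 centre shift mm [  9.56365507 -28.96467535]
 ECC 0.45339659753118555 -1.4809304
w3 w5 18 6 rot deg 0.0 scale 0.0 centre shift mm [-16.78687668   2.39881134]
OpenCV(4.12.0) /io/opencv/modules/video/src/ecc.cpp:589: error: (-7:Iterations do not converge) The algorithm stopped before its convergence. The correlation is going to be minimized. Images may be uncorrelated or non-overlapped in function 'findTransformECC'

w4 w5 14 4 rot deg -113.50626693213127 scale 0.22052925416584324 centre shift mm [-19.16681038   7.12202639]
 ECC 0.4581611675147814 -1.1915343
```

Run:
```python
from h import *
c=cams.get_calibration("wrist");np.set_printoptions(precision=4,suppress=True)
def W(n,p,z): return wplane(dict(c,world_to_cam=np.load(n+"T.npy")),*s(p),z)[:2]
ang=lambda a,b:np.degrees(np.arctan2(*(b-a)[::-1]))
h0=W("w4",(405,288),.1);h1=W("w5",(174,200),.1);w0=W("w3",(402.5,294.5),.11);w1=W("w5",(403,307),.125)
print(h0,h1,w0,w1)
print("dist",np.hypot(*(h0-w0)),ang(h0,w0),np.hypot(*(h1-w1)),np.hypot(*(h1-w0)),"expect 204,146")
print("rail w3",ang(W("w3",(464,337),.062),W("w3",(455,450),.062)),"w5",ang(W("w5",(318,262),.062),W("w5",(380,375),.062)))
print("bracket w5",ang(W("w5",(433,217),.054),W("w5",(464,278),.054)))
im=np.load("w5.npy");cv2.imwrite("pics/w5c.png",cv2.resize(im[110:270,90:310][:,:,::-1],None,fx=3.6,fy=3.6,interpolation=cv2.INTER_CUBIC))
```

```text
[ 0.4594 -0.0167] [0.5616 0.1196] [0.6669 0.019 ] [0.6642 0.0227]
dist 0.2104926084642594 9.74494538043276 0.141122209978093 0.14564698183370542 expect 204,146
rail w3 -171.7471563528535 w5 -84.44165727422022
bracket w5 -82.69521476249524
```

View pics/w5c.png

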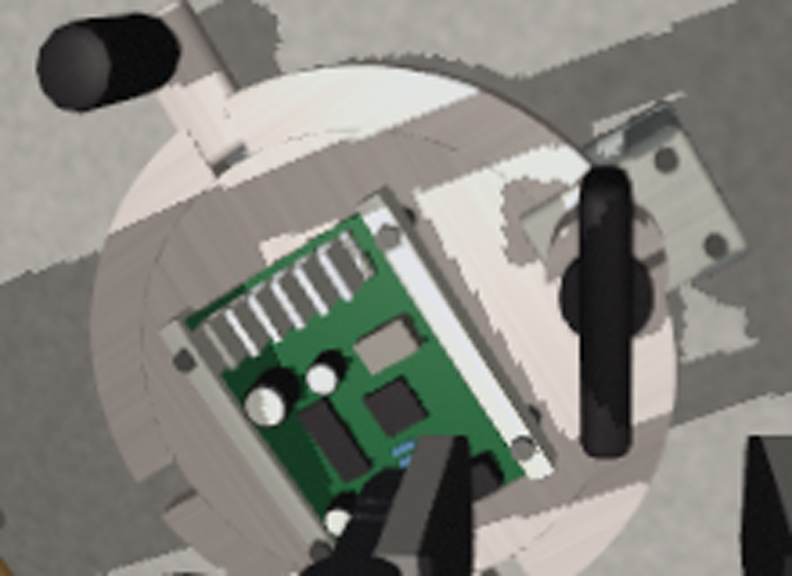

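Run:
```python
from h import *
c=dict(cams.get_calibration("wrist"),world_to_cam=np.load("w5T.npy"))
W=lambda x,y,z:wplane(c,90+(x+.5)/3.6-.5,110+(y+.5)/3.6-.5,z)[:2]
ang=lambda a,b:np.degrees(np.arctan2(*(b-a)[::-1]))
for n,p,q,z in [("railR",(388,235),(521,447),.065),("railR outer edge",(386,190),(553,465),.066),("railL",(183,360),(319,550),.065),("bracket screws",(665,159),(715,244),.054),("bracket edge",(676,100),(745,248),.054)]:
    print(n,ang(W(*p,z),W(*q,z)),np.hypot(*(W(*p,z)-W(*q,z))))
print("notch W",W(168,490,.04),"arm root",W(228,160,.04))
```

```text
railR -81.30168104515172 0.07151804672390867
railR outer edge -81.88425725102452 0.09142089858349009
railL -80.37407942650009 0.07152577759929367
bracket screws -79.54459398324167 0.02793654155713826
bracket edge -84.59594899065685 0.04599596284172572
notch W [ 0.49383306 -0.01093739] arm root [0.56528401 0.0809712 ]
```

Rails read −81° and bracket about −80.5°, so the turn is within 1° of the notch (2.6° allowed). Gripping the wing again.

>>> carry_out(commands=[{"delta_pos":[0.05,0.15,-3],"twist":[0,0,0],"fingers":4},{"delta_pos":[0.05,0.15,-6],"twist":[0,0,0],"fingers":4},{"delta_pos":[0.05,0.15,-8],"twist":[0,0,0],"fingers":4},{"delta_pos":[0.05,0.15,-9.5],"twist":[0,0,0],"fingers":4},{"delta_pos":[0.05,0.15,-9.5],"twist":[0,0,0],"fingers":4},{"delta_pos":[0.05,0.15,-9.5],"twist":[0,0,0],"fingers":0.6},{"delta_pos":[0.05,0.15,-9.5],"twist":[0,0,0],"fingers":0.6},{"delta_pos":[0.05,0.15,-9.5],"twist":[0,0,0],"fingers":0.6},{"delta_pos":[0.05,0.15,-9.5],"twist":[0,0,0],"fingers":0.6},{"delta_pos":[0.05,0.15,-9.5],"twist":[0,0,0],"fingers":0.6},{"delta_pos":[0.05,0.15,-9.5],"twist":[0,0,0],"fingers":0.6},{"delta_pos":[0.05,0.15,-9.5],"twist":[0,0,0],"fingers":0.6}], newtons=60)

```text
t: 19.48
eef_pos: [0.665, 0.0219, 0.1092]
orientation: [2.58, 1.793, 0.003]
force: [-4.5, 3.1, 3.2]
grip_width: 0.0107
```

>>> carry_out(commands=[{"delta_pos":[0,0,0.2],"twist":[0,0,0],"fingers":0.6},{"delta_pos":[0,0,0.4],"twist":[0,0,0],"fingers":0.6},{"delta_pos":[0,0,0.65],"twist":[0,0,0],"fingers":0.6},{"delta_pos":[0,0,0.65],"twist":[0,0,0],"fingers":0.6},{"delta_pos":[0,0,0.65],"twist":[0,0,0],"fingers":0.6}])

```text
t: 19.9
eef_pos: [0.6645, 0.0216, 0.113]
orientation: [-2.58, -1.792, -0.0]
force: [0.8, 5.4, -10.1]
grip_width: 0.0103
```

>>> carry_out(commands=[{"delta_pos":[0,0,0],"twist":[0,0,-5],"fingers":0.6},{"delta_pos":[0,0,0],"twist":[0,0,-10],"fingers":0.6},{"delta_pos":[0,-0.05,0],"twist":[0,0,-15],"fingers":0.6},{"delta_pos":[0,-0.05,0],"twist":[0,0,-20],"fingers":0.6},{"delta_pos":[0,-0.05,0],"twist":[0,0,-25],"fingers":0.6},{"delta_pos":[0,-0.1,0],"twist":[0,0,-30],"fingers":0.6},{"delta_pos":[0,-0.1,0],"twist":[0,0,-35],"fingers":0.6},{"delta_pos":[0,-0.1,0],"twist":[0,0,-40],"fingers":0.6},{"delta_pos":[0,-0.15,0],"twist":[0,0,-45],"fingers":0.6},{"delta_pos":[0,-0.15,0],"twist":[0,0,-50],"fingers":0.6},{"delta_pos":[0,-0.2,0],"twist":[0,0,-55],"fingers":0.6},{"delta_pos":[0,-0.2,0],"twist":[0,0,-59],"fingers":0.6},{"delta_pos":[0,-0.2,0],"twist":[0,0,-61.5],"fingers":0.6},{"delta_pos":[0,-0.2,0],"twist":[0,0,-61.5],"fingers":0.6}])

```text
t: 21.07
eef_pos: [0.6661, 0.0187, 0.1138]
orientation: [3.133, 0.217, 0.005]
force: [7.4, 2.2, -11.0]
grip_width: 0.0104
```

>>> carry_out(commands=[{"delta_pos":[0,0,-0.4],"twist":[0,0,0.5],"fingers":0.6},{"delta_pos":[0,0,-0.8],"twist":[0,0,1],"fingers":0.6},{"delta_pos":[0,0,-1.2],"twist":[0,0,1],"fingers":0.6},{"delta_pos":[0,0,-1.6],"twist":[0,0,1],"fingers":0.6},{"delta_pos":[0,0,-1.8],"twist":[0,0,1],"fingers":0.6},{"delta_pos":[0,0,-1.8],"twist":[0,0,1],"fingers":0.6},{"delta_pos":[0,0,-1.8],"twist":[0,0,1],"fingers":0.6}])

```text
t: 21.65
eef_pos: [0.6664, 0.0187, 0.0964]
orientation: [3.131, 0.248, 0.006]
force: [4.7, 2.1, -7.6]
grip_width: 0.0104
```

>>> carry_out(commands=[{"delta_pos":[0,0,-0.2],"twist":[0,0,1],"fingers":0.6},{"delta_pos":[0,0,-0.2],"twist":[0,0,1],"fingers":1.5},{"delta_pos":[0,0,-0.2],"twist":[0,0,1],"fingers":3},{"delta_pos":[0,0,-0.2],"twist":[0,0,1],"fingers":4},{"delta_pos":[0,0,-0.2],"twist":[0,0,1],"fingers":4},{"delta_pos":[0,0,2],"twist":[0,0,1],"fingers":4},{"delta_pos":[0,0,5],"twist":[0,0,1],"fingers":4},{"delta_pos":[0,0,9],"twist":[0,0,1],"fingers":4},{"delta_pos":[0,0,12],"twist":[0,0,1],"fingers":4},{"delta_pos":[0,-4,14],"twist":[0,0,1],"fingers":4},{"delta_pos":[-3,-8,14],"twist":[0,0,1],"fingers":4},{"delta_pos":[-6,-12,14],"twist":[0,0,1],"fingers":4},{"delta_pos":[-9,-16,14],"twist":[0,0,1],"fingers":4},{"delta_pos":[-12,-20,14],"twist":[0,0,1],"fingers":4},{"delta_pos":[-15,-24,14],"twist":[0,0,1],"fingers":4},{"delta_pos":[-18,-28,14],"twist":[0,0,1],"fingers":4},{"delta_pos":[-20,-31,14],"twist":[0,0,1],"fingers":4},{"delta_pos":[-22,-34,14],"twist":[0,0,1],"fingers":4},{"delta_pos":[-22,-34,14],"twist":[0,0,1],"fingers":4},{"delta_pos":[-22,-34,14],"twist":[0,0,1],"fingers":4}])

```text
t: 23.32
eef_pos: [0.4404, -0.3268, 0.236]
orientation: [3.127, 0.265, -0.002]
force: [0.1, -0.9, 0.2]
grip_width: 0.0401
```

Run:
```python
from h import *
sc=cams.grab_frame("scene");tp=cams.grab_frame("top")
A=np.load("scene0.npy")
k=lambda im,r:cv2.resize(im[r[0]:r[1],r[2]:r[3]][:,:,::-1],(400,300),interpolation=cv2.INTER_CUBIC)
r=(165,240,220,320);q=(140,275,190,370)
out=np.vstack([np.hstack([k(A,r),k(sc,r)]),np.hstack([k(np.load("s4.npy"),r),cv2.resize(tp[:,:,::-1],(400,300))])])
cv2.imwrite("pics/end.png",out);np.save("sE.npy",sc);np.save("tE.npy",tp)
```

```text
(no output)
```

View pics/end.png

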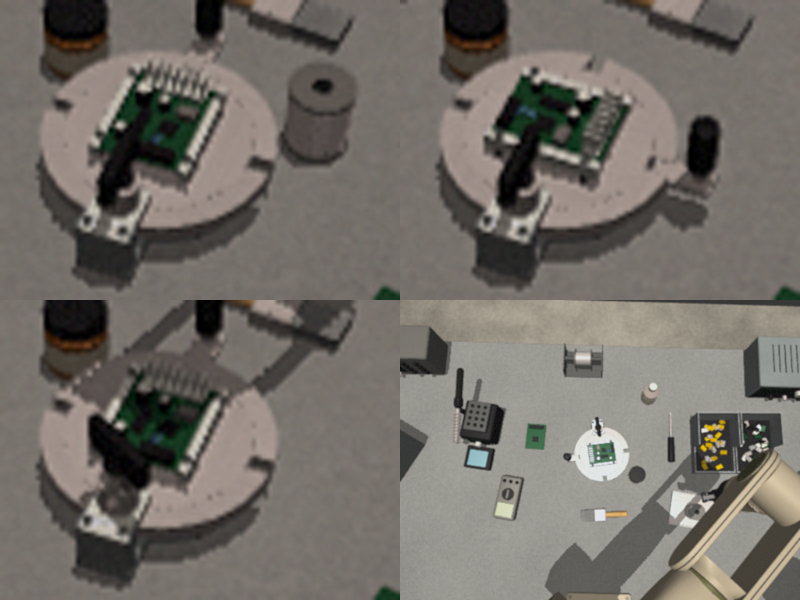

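Run:
```python
from h import *
A,E,M=[cv2.cvtColor(np.load(f),cv2.COLOR_RGB2GRAY) for f in("scene0.npy","sE.npy","s4.npy")]
# outer wing end + sleeve: crop px (85..145,165..215)/4 -> raw
for nm,(y0,y1,x0,x1) in {"wing/sleeve":(204,216,243,256),"bracket ref":(215,233,238,258)}.items():
    T=cv2.resize(A[y0:y1,x0:x1],None,fx=8,fy=8,interpolation=3)
    for n,I in(("end",E),("lifted",M)):
        S=cv2.resize(I[y0-8:y1+8,x0-8:x1+8],None,fx=8,fy=8,interpolation=3)
        _,v,_,p=cv2.minMaxLoc(cv2.matchTemplate(S,T,5));print(nm,n,"score %.3f"%v,"shift px",(np.array(p)-64)/8)
```

```text
wing/sleeve end score 0.978 shift px [0. 0.]
wing/sleeve lifted score 0.547 shift px [4. 1.]
bracket ref end score 0.999 shift px [0. 0.]
bracket ref lifted score 0.852 shift px [0. 0.]
```

```bash
python3 -c "
from plant import hand_in
print(hand_in())"
```

```text
the job is handed in; nothing more can be done
None
```

The turntable is indexed a quarter turn, with its handle now on the soldering-station side (left, +y), and the job is handed in after about 23 s. In order, I:

1. Stood the solder reel upright in the steel tray.
2. Lifted the plunger grip and twisted it 60° so that it stayed out.
3. Swung the handle −90°.
4. Twisted the grip back and let the plunger drop.

**Plunger:** in the last scene picture the wing and sleeve match the start picture with no shift (score 0.98). That means the plunger is fully home, to within about 1 mm.

**Other checks:** the reel is in the tray, and the jar and bystanders look unmoved. The gripper is clear of everything.

**Disagreements:**
- My automatic image-matching check of the turn angle failed. I used hand-picked edges instead, which put it within about 1° of the notch, apart from a few less certain edge readings that were off by up to about 4°. The plunger dropping home confirmed it.
- The position estimates from different pictures differed by 2–4 mm, and I allowed for that when gripping.

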